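Load the flat battery pack through the dock's sprung flap

ROBOT

A 6-joint arm with a two-finger parallel gripper is mounted at the origin on the work surface. World frame = base frame: x ahead of the robot, y to its left, z up, the work surface at z = 0. Lengths are in m, angles in rad, forces in N, time in s.
With the tool pointing down it reaches from about 0.325 to 0.9 m from the base axis. Payload 6.1 kg.
Tool frame: the origin (TCP) lies at the very end of the fingers, on their centre line; the grasp point (between the pads) lies env.grip_point_offset behind it (env.grip_point_offset is the distance from the TCP to the grasp point, in m); z points along the fingers, y is the line along which they close (so a half turn about z gives the same grasp; the last joint's range is limited). The gripper opens to 85 mm and grips with 20 to 120 N. Pads are 22 mm wide; open, the fingers measure 114 mm over their backs; the gripper's body (76 mm by 85 mm) begins 54 mm behind the grasp point. The pads swing forward as they close: fully open they stand 13 mm farther back than shut.
Start: joints at [-1.37, 0.22, 1.526, -0, 1.395, -0.126], TCP at [0.201, -0.592, 0.231] pointing down, gripper open.
Joint ranges: [-2.98, 2.98], [-0.91, 2.08], [0.09, 2.57], [-1.24, 4.39], [0.2, 2.65], [-2.68, 2.68]. Speed limits (rad/s): [2.57, 2.57, 3.01, 3.14, 3.14, 3.14].

INTERFACE

Orientations are given as a unit quaternion [w, x, y, z].
In Python, from rig import env gives the robot as it stands.
- The arm moves only by the tool apply_moves, never from a script. Its argument "plan" is a list of rows, each a list of 7 numbers: the opening, from -1 (shut) to 1 (fully open), then the shift along the tool's x, y, z scaled (see below), then the turn, a rotation vector about the tool's x, y, z scaled (see below). In form: [[claw, tx, ty, tz, wx, wy, wz], ...]. A call has 1 to 12 rows; each row is the pose to reach, as a shift and turn from the pose commanded when the call began, along the tool's axes at that moment; what a row does not reach only later rows make up. The controller multiplies each number of a shift by 0.5 m and each number of a turn by 90 degrees. A row lasts 1/10 s, in which the tool goes at most 50 mm and 8.59 degrees, less where a joint would pass 70% of its speed; a pose out of reach is approached as far as the arm can. A call with a number of a shift or a turn outside -1 to 1 is refused whole. A call with a gripper value outside its range is refused whole. The fingers move at their own pace and stop on an object; the grip force is fixed at half the most. Time passes only in rows, so rows that repeat a pose let the fingers close. It gives the time, the measured TCP pose, the force, the opening and the grip force at its end, in the units of the state.
- env.observe(): the state, without advancing time (a new reading comes with each control period).
- env.snapshot(name): name is "scene" or "top"; returns the picture (400x640x3 uint8, blue, green, red); there is no depth.
- env.camera_model(name): a dict with "vertical_fov" (degrees; the focal length in pixels is half the picture's height over the tangent of half this angle, whatever the lens; pixels are square), "cx", "cy" (the principal point, pixels), "k1" (the pictures are not rectified: a ray, as slopes to the right and down, at radius r is drawn at 1 + k1 r^2 times it, then the intrinsics apply), "R" (3x3) and "t" (3): a world point X has camera coordinates R X + t. Camera axes: x right, y down, z forward; pixel columns grow to the right and rows downward; lengths in m; the calibration is good to about 2 mm. A picture is of the moment at which its call begins. camera_model takes no time and is no camera call.
- env.hand_in(): hands the job in; it is judged then, once.
The state is a dict: "time": time; "joint_positions": joint angles; "qd": joint speeds; "joint_efforts": joint torques, N m; "eef_pos": TCP position; "ee_rot": TCP orientation; "contact_force": force on the tool from outside, world axes, zero at the start; "wrist_torque": the same for the moment, N m; "width": finger opening in m; "grip_force": force on a finger pad.
Only numpy, scipy, OpenCV 4.12 (cv2) and the standard library are available. Lean on these libraries where they do the work, as an engineer would, in place of code of your own. Each camera call takes 0.05 s, during which the arm holds its last target. There are 200 camera calls.

TASK

Put the flat battery pack, the one with the red top, into the charging dock: lower it upright onto the orange sprung flap and push it down through, keeping hold of it, until its foot is on the floor of the bay, then let go so that it stays standing there and holds the flap open. Leave the charged pack with the green top standing where it is.

Things in the scene. Friction and masses are not known exactly. Their poses are not given: they have to be found in the camera images.
- red_pack: Flat battery pack to load: black block 40 mm (its x) by 70 mm (its y) by 135 mm tall, its top 40 mm red; about 0.28 kg. Stands upright on the bench at some yaw. Origin at the centre of its underside, z up. Grip its top across the 40 mm thickness. Either way round (yaw or yaw + 180 degrees) will do.
- green_pack: The charged pack, a bystander: same size and shape as the red one, but with a green top. Origin at the centre of its underside.
- dock: Fixed dark box 140 (x) by 138 (y) by 102 mm tall; origin centre of underside, display on its -x side. Bay open at the top, centred on the origin: 76 (x) by 98 (y) mm, 84 deep, floor at z = 18 mm; a loaded pack stands 51 mm proud. The open flap takes 8 mm at the bay's +x wall: best put the pack with its x axis along the dock's x axis, its centre at x = -4 mm.
- dock_flap (a joint): Angle of the orange flap, 72 (x) by 94 by 4 mm, its top 4 mm below the dock's rim. Hinged on the mouth's +x edge (dock x = 36, z = 96 mm), it swings down into the bay: 0 rad shut, 1.5 hanging open. A spring shuts it: a pack's weight does not open it, a push of 6 to 18 N does, less further down; then its free edge leans on the pack's side with about 4 N.
Mind the look-alikes: they are no part of the job. Leave any blue or white look-alike of the red_pack alone.

How it is judged:
On the way:
1. The red-topped pack has been pushed through the flap, its foot within 32 mm of the bay floor, while the fingers still touch it (z of red_pack in the frame of dock below 0.05 m and horizontal distance between red_pack and dock below 0.035 m and contact force between the fingers and red_pack above 0.5 N), for 0.1 s.
At the end, for the whole second after the job is handed in: The red-topped pack stands at rest inside the bay, its foot within 10 mm of the bay floor and within 35 mm of the bay's centre, upright within 15 degrees, with the flap held open by it (beyond 0.8 rad); the green-topped pack still stands within 30 mm of where it was (z of red_pack in the frame of dock below 0.028 m and horizontal distance between red_pack and dock below 0.035 m and angle between red_pack's own z axis and vertical below 0.26 rad and value of joint dock_flap above 0.8 rad and linear speed of red_pack below 0.02 m/s and angle between green_pack's own z axis and vertical below 0.2 rad and distance of green_pack from where it was at the start of the episode below 0.03 m); the robot touches nothing.
It fails at once if The green-topped pack is pushed more than 30 mm from its place or tipped over (distance of green_pack from where it was at the start of the episode above 0.03 m or angle between green_pack's own z axis and vertical above 0.35 rad).
It also fails if it takes over 35 s, if anything falls off the work surface, if the arm or the gripper's body presses on something with over 40 N, if the wrist force passes 120 N, or if a joint passes its speed limit or range.

## Working session

There is one attempt and no reset: what is moved stays moved. The work goes in short steps, Python scripts to look and compute and a tool call to move; the robot and the scene stay as the last step left them, time stands still between calls to the robot, and variables do not carry over. Pictures are saved under pics/ and viewed, at most 10 in all, crops included, and the job is handed in when it is done.

Besides the shell and the picture viewer there is one more tool, called by a JSON object that holds its "method" and its "body". apply_moves: Moves the arm, as the interface text tells. Its arguments: {"type":"object","properties":{"plan":{"type":"array"}},"required":["plan"]}

```bash
mkdir -p pics
python3 - <<'E'
from rig import env
import cv2
for n in("scene","top"):
    cv2.imwrite(f"pics/{n}0.png",env.snapshot(n)); m=env.camera_model(n); print(n,m)
print(env.observe(), env.grip_point_offset)
E
```

```text
scene {'vertical_fov': 50.10352779989821, 'cx': 323.4049428447314, 'cy': 211.89878113914003, 'k1': 0.03285200149785424, 'R': array([[-0.66610031,  0.74581092, -0.00874382],
       [ 0.41124411,  0.35746063, -0.83851069],
       [-0.62224486, -0.56212807, -0.54481499]]), 't': array([ 0.36112064, -0.10965645,  1.34439212])}
top {'vertical_fov': 49.16838093413331, 'cx': 312.9401301764709, 'cy': 202.93237461877706, 'k1': -0.03535730100364851, 'R': array([[-0.02345118, -0.99967392,  0.0101042 ],
       [-0.99700813,  0.02264163, -0.07390633],
       [ 0.07365346, -0.01180716, -0.997214  ]]), 't': array([-0.02182291,  0.50555619,  1.02562331])}
{'time': 0.1, 'joint_positions': array([-1.37008873e+00,  2.21143830e-01,  1.52754392e+00,  1.12041851e-05,
        1.39464337e+00, -1.26114606e-01]), 'qd': array([ 1.43624148e-03, -3.19738331e-04, -3.05366495e-03, -2.89063825e-05,
        6.18795662e-04, -1.12472314e-03]), 'joint_efforts': array([ 7.38528561e-04, -4.98249865e+01, -3.90542686e+01, -1.52292359e-04,
        5.78703839e-03,  4.91725257e-05]), 'eef_pos': array([ 0.20052833, -0.59138018,  0.23028574]), 'ee_rot': array([-8.68831667e-04,  9.86677878e-01,  1.62683772e-01, -2.69010276e-05]), 'contact_force': array([-0.67559339,  1.32608084, -0.65318987]), 'wrist_torque': array([ 0.01454834,  0.04911707, -0.00158245]), 'grip_force': 0.0, 'width': 0.08551002522105344} 0.0187
```

View pics/scene0.png

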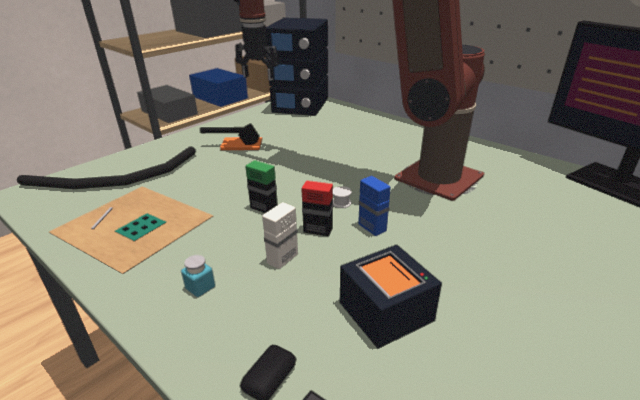

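View pics/top0.png

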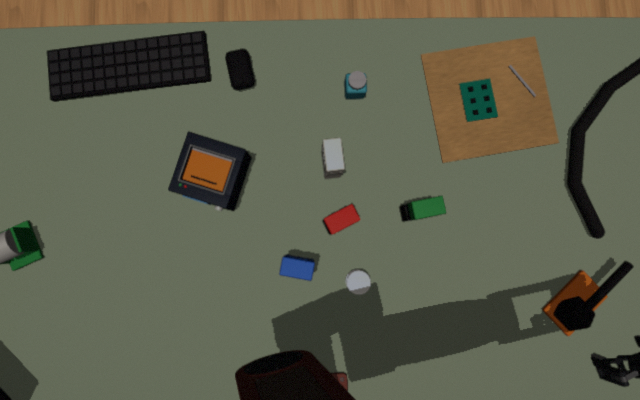

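The scene shows the red pack at scene (318,208) / top (342,219). The packs that could be taken for it are green at (262,186)/(428,208), white at (281,235)/(334,155) and blue at (374,205)/(297,267). The dock is at (390,290)/(210,170). I choose the red one and check it in an enlarged crop.

Run:
```python
import cv2,numpy as np
t=cv2.imread("pics/top0.png");s=cv2.imread("pics/scene0.png")
f=lambda im,x,y,w,h,k:cv2.resize(im[y:y+h,x:x+w],None,fx=k,fy=k,interpolation=cv2.INTER_CUBIC)
# top row: top crops; bottom row: scene crops ; each 400x300, origins below
a=f(t,160,120,100,100,4)[:300+100]; b=f(t,310,180,100,75,4)
c=f(s,335,240,110,105,3.6363636); d=f(s,280,165,80,80,5)
def fit(i): 
    o=np.zeros((400,400,3),np.uint8);h,w=i.shape[:2];o[:min(h,400),:min(w,400)]=i[:400,:400];return o
cv2.imwrite("pics/c1.png",np.hstack([fit(a),fit(b)]));cv2.imwrite("pics/c2.png",np.hstack([fit(c),fit(d)]))
```

```text
(no output)
```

View pics/c1.png

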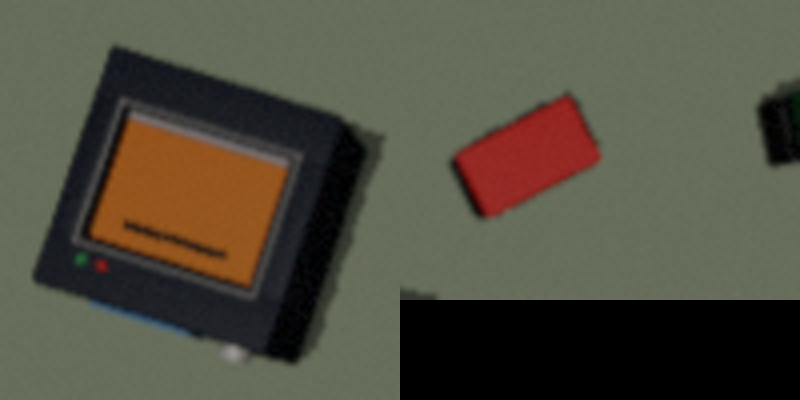

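View pics/c2.png

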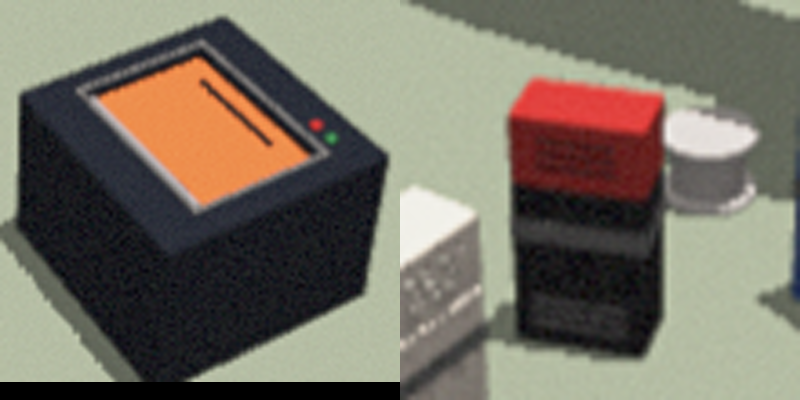

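Right: red top on a black body, and it matches the description. The dock's LEDs and display mark its -x side, towards the robot. Next I triangulate the corners.

```bash
cat > h.py <<'E'
from rig import env
import numpy as np
from scipy.optimize import least_squares
M={n:env.camera_model(n) for n in("scene","top")}
def proj(n,X):
    m=M[n];c=m["R"]@X+m["t"];p=c[:2]/c[2];p=p*(1+m["k1"]*(p@p))
    return p*200/np.tan(np.radians(m["vertical_fov"]/2))+[m["cx"],m["cy"]]
def tri(a,b):
    r=least_squares(lambda X:np.r_[proj("top",X)-a,proj("scene",X)-b],[.4,0,.1]);return r.x,np.abs(r.fun).max()
def onz(n,a,z):
    return np.r_[least_squares(lambda X:proj(n,np.r_[X,z])-a,[.4,0]).x,z]
def cr(p,o,k): return (np.array(p)+.5)/k-.5+np.array(o)
E
python3 - <<'E'
from h import *
np.set_printoptions(precision=4,suppress=True)
T=cr([(167,95),(200,157),(85,218),(55,158)],(310,180),4)
S=cr([(130,78),(264,95),(245,135),(110,118)],(280,165),5)
best=min((sum(tri(T[i],S[(i+k)%4])[1] for i in range(4)),k) for k in range(4));k=best[1];print(best)
P=np.array([tri(T[i],S[(i+k)%4])[0] for i in range(4)])
print("red",P,P.mean(0))
Pz=np.array([onz("top",T[i],.135) for i in range(4)]);print("top@.135",Pz.mean(0),[np.linalg.norm(Pz[i]-Pz[i-1]) for i in range(4)])
for n,q in(("tri",P),("z",Pz)):
  e=(q[0]-q[3])+(q[1]-q[2]);print(n,"long axis deg",np.degrees(np.arctan2(e[1],e[0])))
# order ++ , +-, --, -+
for n,t,s,z in(("mouth",[(125,100),(300,157),(255,297),(75,243)],[(197,213),(78,92),(205,42),(328,153)],.102),("box",[(112,46),(345,120),(270,355),(35,280)],[(172,255),(20,93),(222,17),(388,157)],.102)):
  t=cr(t,(160,120),4);s=cr(s,(335,240),400/110)
  r=[tri(a,b) for a,b in zip(t,s)];P=np.array([x[0] for x in r]);print(n,P,[x[1] for x in r],P.mean(0))
  for nm,q in(("tri",P),("topz",np.array([onz("top",a,z) for a in t])),("scz",np.array([onz("scene",a,z) for a in s]))):
    e=(q[0]-q[3])+(q[1]-q[2]);f=(q[0]-q[1])+(q[3]-q[2]);print(nm,q.mean(0),"x axis",np.degrees(np.arctan2(e[1],e[0])),"y-90",np.degrees(np.arctan2(f[1],f[0]))-90,np.linalg.norm(e)/2,np.linalg.norm(f)/2)
from scipy.spatial.transform import Rotation as R
o=env.observe();q=o["ee_rot"];print(R.from_quat(q[[1,2,3,0]]).as_matrix())
for p in((428,208),(334,155),(297,267)):print(p,onz("top",p,.135))
E
```

```text
(np.float64(0.6445699427142131), 3)
red [[ 0.4934 -0.1136  0.1309]
 [ 0.4603 -0.1306  0.1329]
 [ 0.4296 -0.0688  0.1328]
 [ 0.4617 -0.0536  0.1303]] [ 0.4612 -0.0917  0.1317]
top@.135 [ 0.4612 -0.0915  0.135 ] [np.float64(0.06834442508010113), np.float64(0.037208474429489304), np.float64(0.06907416902922156), np.float64(0.03541259852235085)]
tri long axis deg -62.884805922500576
z long axis deg -62.769168036616804
mouth [[0.6344 0.2379 0.0988]
 [0.6008 0.1392 0.0994]
 [0.5223 0.1658 0.1007]
 [0.5553 0.2645 0.0999]] [np.float64(0.6545093497429093), np.float64(0.0792177138802117), np.float64(0.7570512159182385), np.float64(0.26253213273122356)] [0.5782 0.2018 0.0997]
tri [0.5782 0.2018 0.0997] x axis -18.675174823196365 y-90 -18.636991783309483 0.08319462130040677 0.10420287842749039
topz [0.5785 0.2004 0.102 ] x axis -18.778420624671273 y-90 -18.716832050753254 0.08271439819807663 0.1036075066998097
scz [0.5799 0.2038 0.102 ] x axis -18.054062327811515 y-90 -18.944225697396647 0.08407748661618691 0.10436114852301531
box [[0.6653 0.245  0.0989]
 [0.621  0.1147 0.0979]
 [0.491  0.1577 0.0963]
 [0.5355 0.2876 0.0975]] [np.float64(0.5884673821291244), np.float64(0.33917581657442497), np.float64(0.30484037623170934), np.float64(0.34136915876354124)] [0.5782 0.2013 0.0976]
tri [0.5782 0.2013 0.0976] x axis -18.260319832008747 y-90 -18.82387617719337 0.13676070248627487 0.13748060175835727
topz [0.5782 0.1995 0.102 ] x axis -18.182023304606084 y-90 -19.0083435027301 0.13664931774583788 0.13683853133965
scz [0.5821 0.2044 0.102 ] x axis -18.760605931936567 y-90 -18.39846556291357 0.13441051656757577 0.13543837582752072
[[ 0.9471  0.321  -0.0003]
 [ 0.321  -0.9471  0.0017]
 [ 0.0002 -0.0017 -1.    ]]
(428, 208) [ 0.4799 -0.2771  0.135 ]
(334, 155) [ 0.5982 -0.0796  0.135 ]
(297, 267) [0.3622 0.0045 0.135 ]
```

{"method": "apply_moves", "body": {"plan": [[1,0.814,-0.78,0,0,0,-1],[1,0.814,-0.78,0,0,0,-1],[1,0.814,-0.78,0,0,0,-1],[1,0.814,-0.78,0,0,0,-1],[1,0.814,-0.78,0,0,0,-1],[1,0.814,-0.78,0,0,0,-1],[1,0.814,-0.78,0,0,0,-1],[1,0.814,-0.78,0,0,0,-1],[1,0.814,-0.78,0,0,0,-1],[1,0.814,-0.78,0,0,0,-1],[1,0.814,-0.78,0,0,0,-1],[1,0.814,-0.78,0,0,0,-1]]}}

```text
time: 1.3
eef_pos: [0.4619, -0.0878, 0.2311]
ee_rot: [-0.0, 0.58, 0.814, 0.001]
contact_force: [-1.0, 0.3, 0.3]
width: 0.0853
grip_force: 0.0
```

```bash
cat > mv.py <<'E'
import sys
from h import *
from scipy.spatial.transform import Rotation as R
def mv(p,yaw):
    o=env.observe();q=o["ee_rot"];A=R.from_quat(q[[1,2,3,0]]);m=A.as_matrix()
    y=np.degrees(np.arctan2(m[1,1],m[0,1]));d=(yaw-y+90)%180-90
    # target: tool straight down, y axis at yaw (nearest half turn)
    t=np.radians(y+d);Y=np.r_[np.cos(t),np.sin(t),0];Z=np.r_[0,0,-1.];B=R.from_matrix(np.c_[np.cross(Y,Z),Y,Z])
    print("pos",o["eef_pos"].round(4),"yaw",y.round(2),"shift",(m.T@(np.array(p)-o["eef_pos"])/.5).round(4),"turn",(np.degrees((A.inv()*B).as_rotvec())/90).round(4),"q",o["joint_positions"].round(2),"F",o["contact_force"].round(1),"w",o["width"].round(4))
if __name__=="__main__": a=list(map(float,sys.argv[1:]));mv(a[:3],a[3])
E
python3 mv.py .4612 -.0917 .095 27.2
```

```text
Traceback (most recent call last):
  File "mv.py", line 10, in <module>
    if __name__=="__main__": a=list(map(float,sys.argv[1:]));mv(a[:3],a[3])
                                                             ~~^^^^^^^^^^^^
  File "mv.py", line 9, in mv
    print("pos",o["eef_pos"].round(4),"yaw",y.round(2),"shift",(m.T@(np.array(p)-o["eef_pos"])/.5).round(4),"turn",(np.degrees((A.inv()*B).as_rotvec())/90).round(4),"q",o["joint_positions"].round(2),"F",o["contact_force"].round(1),"w",o["width"].round(4))
                                                                                                                                                                                                                                           ^^^^^^^^^^^^^^^^
AttributeError: 'float' object has no attribute 'round'
```

```bash
sed -i 's/o\["width"\].round(4)/round(o["width"],4)/' mv.py
python3 mv.py .4612 -.0917 .095 27.2
```

```text
pos [ 0.4619 -0.0878  0.2311] yaw 19.07 shift [-0.0072 -0.0041  0.2722] turn [ 0.0006 -0.0008 -0.0903] q [-0.36 -0.16  1.91  0.    1.39 -0.69] F [-1.   0.3  0.3] w 0.0853
```

{"method": "apply_moves", "body": {"plan": [[1,-0.007,-0.004,0,0,0,-0.09],[1,-0.007,-0.004,0.04,0,0,-0.09],[1,-0.007,-0.004,0.08,0,0,-0.09],[1,-0.007,-0.004,0.12,0,0,-0.09],[1,-0.007,-0.004,0.12,0,0,-0.09]]}}

```text
time: 1.8
eef_pos: [0.4576, -0.0955, 0.1681]
ee_rot: [-0.003, 0.524, 0.852, -0.001]
contact_force: [0.3, 0.5, -0.1]
width: 0.0856
grip_force: 0.0
```

```bash
python3 mv.py .4612 -.0917 .095 27.2
python3 - <<'E'
from rig import env
import cv2,numpy as np
t=env.snapshot("top")[150:290,270:410];s=env.snapshot("scene")[100:260,240:400]
cv2.imwrite("pics/g.png",np.hstack([cv2.resize(t,(400,400)),cv2.resize(s,(400,400))]))
E
```

```text
pos [ 0.4576 -0.0955  0.1681] yaw 26.76 shift [0.0029 0.0104 0.1461] turn [-0.0029 -0.0029 -0.0049] q [-0.37 -0.1   1.99 -0.    1.26 -0.84] F [ 0.3  0.5 -0.1] w 0.0856
```

View pics/g.png

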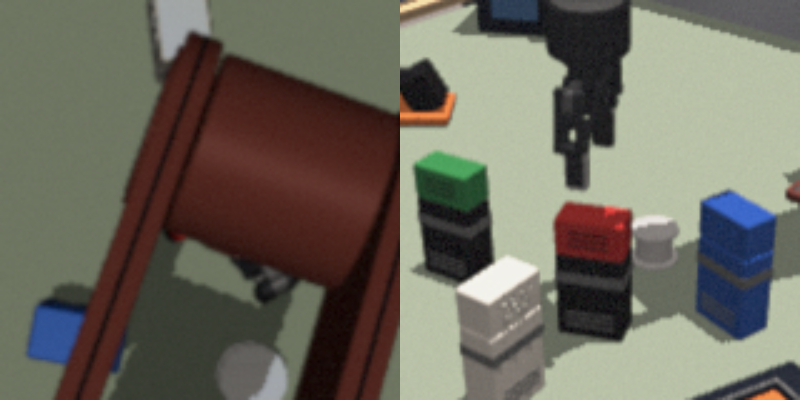

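The gripper (scene crop at about (575,180)) stands above the red pack and nothing has been touched. I correct the small offset and go down.

{"method": "apply_moves", "body": {"plan": [[1,0.003,0.01,0.01,-0.003,-0.003,-0.005],[1,0.003,0.01,0.04,-0.003,-0.003,-0.005],[1,0.003,0.01,0.07,-0.003,-0.003,-0.005],[1,0.003,0.01,0.1,-0.003,-0.003,-0.005],[1,0.003,0.01,0.13,-0.003,-0.003,-0.005],[1,0.003,0.01,0.146,-0.003,-0.003,-0.005],[1,0.003,0.01,0.146,-0.003,-0.003,-0.005],[1,0.003,0.01,0.146,-0.003,-0.003,-0.005]]}}

```text
time: 2.7
eef_pos: [0.4645, -0.0924, 0.0991]
ee_rot: [0.004, 0.52, 0.854, 0.001]
contact_force: [-0.5, 0.7, 0.6]
width: 0.0854
grip_force: 0.0
```

```bash
python3 mv.py .4612 -.0917 .095 27.2
```

```text
pos [ 0.4645 -0.0924  0.0991] yaw 27.28 shift [ 0.0044 -0.0053  0.0081] turn [0.0035 0.0036 0.0009] q [-0.36 -0.01  2.04  0.    1.1  -0.84] F [-0.5  0.7  0.6] w 0.0854
```

{"method": "apply_moves", "body": {"plan": [[1,0.002,-0.003,0.006,0,0,0],[1,0.002,-0.003,0.006,0,0,0],[-1,0.002,-0.003,0.006,0,0,0],[-1,0.002,-0.003,0.006,0,0,0],[-1,0.002,-0.003,0.006,0,0,0],[-1,0.002,-0.003,0.006,0,0,0],[-1,0.002,-0.003,0.006,0,0,0],[-1,0.002,-0.003,0.006,0,0,0],[-1,0.002,-0.003,0.006,0,0,0]]}}

```text
time: 3.6
eef_pos: [0.4625, -0.0923, 0.0957]
ee_rot: [0.004, 0.52, 0.854, 0.001]
contact_force: [0.9, -0.5, 3.7]
width: 0.0399
grip_force: 60.7
```

```bash
python3 mv.py .4612 -.0917 .28 27.2
```

```text
pos [ 0.4625 -0.0923  0.0957] yaw 27.28 shift [ 2.000e-04  1.000e-04 -3.686e-01] turn [0.0034 0.0035 0.0008] q [-0.36 -0.01  2.04  0.    1.1  -0.84] F [ 0.9 -0.5  3.7] w 0.0399
```

{"method": "apply_moves", "body": {"plan": [[-1,0,0,-0.03,0,0,0],[-1,0,0,-0.09,0,0,0],[-1,0,0,-0.16,0,0,0],[-1,0,0,-0.23,0,0,0],[-1,0,0,-0.29,0,0,0],[-1,0,0,-0.33,0,0,0],[-1,0,0,-0.34,0,0,0],[-1,0,0,-0.34,0,0,0]]}}

```text
time: 4.4
eef_pos: [0.4609, -0.0917, 0.2649]
ee_rot: [0.003, 0.52, 0.854, 0.001]
contact_force: [-0.3, 1.0, -3.0]
width: 0.0397
grip_force: 61.0
```

```bash
python3 mv.py .5742 .2028 .265 -18.65
```

```text
pos [ 0.4609 -0.0917  0.2649] yaw 27.27 shift [ 4.196e-01  4.713e-01 -1.000e-04] turn [0.0039 0.0016 0.5103] q [-0.36 -0.19  1.88  0.    1.45 -0.84] F [-0.3  1.  -3. ] w 0.0397
```

{"method": "apply_moves", "body": {"plan": [[-1,0.03,0.033,0,0,0,0.036],[-1,0.08,0.09,0,0,0,0.1],[-1,0.135,0.15,0,0,0,0.165],[-1,0.19,0.213,0,0,0,0.23],[-1,0.245,0.275,0,0,0,0.3],[-1,0.3,0.337,0,0,0,0.365],[-1,0.35,0.393,0,0,0,0.425],[-1,0.39,0.438,0,0,0,0.475],[-1,0.412,0.463,0,0,0,0.5],[-1,0.42,0.471,0,0,0,0.51],[-1,0.42,0.471,0,0,0,0.51],[-1,0.42,0.471,0,0,0,0.51]]}}

```text
time: 5.6
eef_pos: [0.5735, 0.2019, 0.2641]
ee_rot: [0.002, 0.812, 0.583, 0.001]
contact_force: [0.1, -0.7, -2.8]
width: 0.0395
grip_force: 61.1
```

```bash
python3 mv.py .5742 .2028 .2 -18.65
python3 - <<'E'
from rig import env
import cv2,numpy as np
cv2.imwrite("pics/h.png",np.hstack([cv2.resize(env.snapshot("top")[100:240,140:280],(400,400)),cv2.resize(env.snapshot("scene")[150:350,290:490],(400,400))]))
E
```

```text
pos [0.5735 0.2019 0.2641] yaw -18.61 shift [0.0023 0.0002 0.1282] turn [0.0031 0.0009 0.0005] q [ 0.21  0.16  1.54 -0.    1.44  0.54] F [ 0.1 -0.7 -2.8] w 0.0395
```

View pics/h.png

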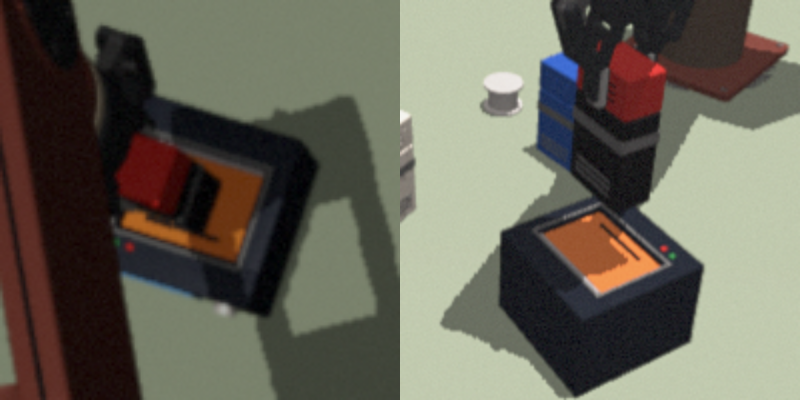

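The pack hangs upright over the orange flap, its foot at scene crop (575,180), (617,210), (650,203). I check the foot's projection against the pose.

Run:
```python
from h import *
a=np.radians(-18.65);X=np.r_[np.cos(a),np.sin(a)];Y=np.r_[-X[1],X[0]]
for sx,sy in((1,1),(1,-1),(-1,-1),(-1,1)):
    p=np.r_[np.r_[.5735,.2019]+.02*sx*X+.035*sy*Y,.169]
    print(sx,sy,"scene crop",((proj("scene",p)-[290,150])*2+[400,0]).round(0),"top crop",((proj("top",p)-[140,100])*400/140).round(0))
```

```text
1 1 scene crop [614. 214.] top crop [130. 151.]
1 -1 scene crop [567. 173.] top crop [222. 179.]
-1 -1 scene crop [602. 160.] top crop [205. 232.]
-1 1 scene crop [649. 200.] top crop [112. 203.]
```

{"method": "apply_moves", "body": {"plan": [[-1,0,0,0.04,0.003,0,0],[-1,0,0,0.09,0.003,0,0],[-1,0,0,0.125,0.003,0,0],[-1,0,0,0.145,0.003,0,0],[-1,0,0,0.165,0.003,0,0],[-1,0,0,0.185,0.003,0,0],[-1,0,0,0.205,0.003,0,0],[-1,0,0,0.225,0.003,0,0],[-1,0,0,0.24,0.003,0,0],[-1,0,0,0.24,0.003,0,0]]}}

```text
time: 6.7
eef_pos: [0.5739, 0.2027, 0.1445]
ee_rot: [-0.0, 0.812, 0.583, -0.0]
contact_force: [-4.3, 2.7, -1.0]
width: 0.0395
grip_force: 61.0
```

```bash
python3 mv.py .5742 .2028 .114 -18.65
```

```text
pos [0.5739 0.2027 0.1445] yaw -18.63 shift [0.0004 0.0005 0.061 ] turn [-0.0002  0.0002  0.0003] q [ 0.21  0.26  1.65 -0.    1.23  0.54] F [-4.3  2.7 -1. ] w 0.0395
```

{"method": "apply_moves", "body": {"plan": [[-1,0,0,0.015,0,0,0],[-1,0,0,0.03,0,0,0],[-1,0,0,0.042,0,0,0],[-1,0,0,0.052,0,0,0],[-1,0,0,0.057,0,0,0],[-1,0,0,0.057,0,0,0]]}}

```text
time: 7.3
eef_pos: [0.5739, 0.2025, 0.1156]
ee_rot: [0.0, 0.812, 0.583, -0.001]
contact_force: [-4.7, 1.8, -4.4]
width: 0.0395
grip_force: 60.8
```

```bash
python3 mv.py .5742 .2028 .113 -18.65
```

```text
pos [0.5739 0.2025 0.1156] yaw -18.63 shift [0.0008 0.0003 0.0051] turn [-0.0003  0.0007  0.0003] q [ 0.21  0.29  1.67 -0.    1.18  0.54] F [-4.7  1.8 -4.4] w 0.0395
```

{"method": "apply_moves", "body": {"plan": [[-1,0,0,0.002,0,0,0],[-1,0,0,0.004,0,0,0],[-1,0,0,0.004,0,0,0]]}}

```text
time: 7.6
eef_pos: [0.575, 0.2024, 0.115]
ee_rot: [0.001, 0.812, 0.583, 0.001]
contact_force: [-3.9, 0.2, -2.0]
width: 0.0396
grip_force: 61.5
```

{"method": "apply_moves", "body": {"plan": [[-1,0,0,0.002,0,0,0],[-1,0,0,0.004,0,0,0],[-1,0,0,0.004,0,0,0]]}}

```text
time: 7.9
eef_pos: [0.5754, 0.2027, 0.1138]
ee_rot: [0.001, 0.812, 0.583, 0.001]
contact_force: [-5.0, 0.5, 4.1]
width: 0.0395
grip_force: 61.8
```

{"method": "apply_moves", "body": {"plan": [[-1,0,0,0.002,0,0,0],[-1,0,0,0.002,0,0,0]]}}

```text
time: 8.1
eef_pos: [0.5756, 0.2029, 0.1137]
ee_rot: [0.001, 0.812, 0.583, 0.001]
contact_force: [-5.9, 0.5, 10.2]
width: 0.0393
grip_force: 62.7
```

The pack is on the floor: the force has turned to +10 N. Release and rise.

{"method": "apply_moves", "body": {"plan": [[1,0,0,0,0,0,0],[1,0,0,0,0,0,0],[1,0,0,0,0,0,0],[1,0,0,0,0,0,0],[1,0,0,-0.02,0,0,0],[1,0,0,-0.06,0,0,0],[1,0,0,-0.12,0,0,0],[1,0,0,-0.2,0,0,0],[1,0,0,-0.28,0,0,0],[1,0,0,-0.34,0,0,0],[1,0,0,-0.34,0,0,0]]}}

```text
time: 9.2
eef_pos: [0.5775, 0.2033, 0.2894]
ee_rot: [0.003, 0.812, 0.583, 0.006]
contact_force: [-0.0, 0.4, 0.5]
width: 0.0853
grip_force: 0.0
```

Run:
```python
from rig import env
import cv2,numpy as np
cv2.imwrite("pics/i.png",np.hstack([cv2.resize(env.snapshot("top")[100:240,140:280],(400,400)),cv2.resize(env.snapshot("scene")[150:350,240:440],(400,400))]))
```

```text
(no output)
```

View pics/i.png

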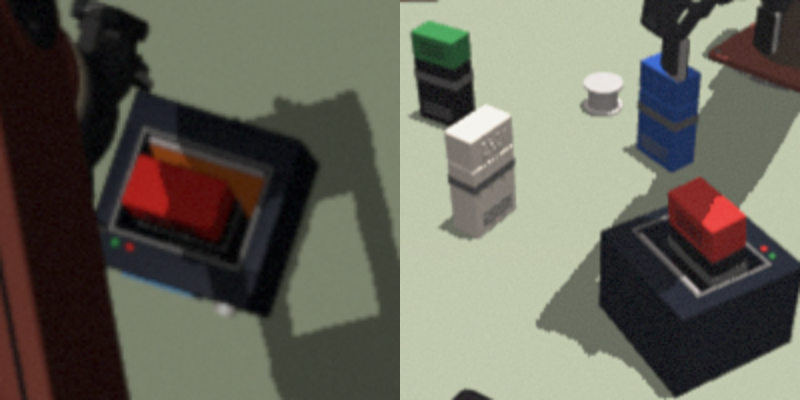

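The red pack stands upright in the bay (scene crop about (707,220)) with the flap held open at top crop (215,165). The green pack is untouched at (442,70) and the gripper is clear. I hand in.

```bash
python3 -c "
from rig import env
print(env.hand_in())"
```

```text
the job is handed in; nothing more can be done
None
```

The red-topped pack stands upright on the bay floor holding the flap open, the green pack stands where it was, and the job was handed in at about 9 s of the 35 s allowed; the hand-in returned no verdict.

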